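Run a monitor-arm foot bolt home in short ratchet strokes

TASK

The monitor-arm foot is still held by one loose bolt. Tighten it with the ratchet spanner that sits on it, swinging the handle clockwise and back in short strokes between the power block and the foot's post, until the bolt is fully home and turns no further; stop as soon as it goes tight and do not overtighten it (a firm fingertip push, at most about 30 N on the handle). Then let go, with the mug, the mouse and the earphone case left where they are.

Things in the scene. Friction and masses are not known exactly. Their poses are not given: they have to be found in the camera images.
- foot: Monitor-arm foot fixed to the desk: aluminium plate 76 x 166 x 8 mm, round post 46 mm in diameter and 72 mm tall in its middle (no arm on it yet). Origin: post axis at desk height; z up, y along the plate. The loose bolt, under the spanner's ring, stands 58 mm from the post axis at +y; the bolt 58 mm away at -y is tight already.
- power_block: Aluminium and black power socket block screwed to the desk, a plain box 200 (x) x 60 (y) x 45 (z) mm. Origin: centre of its underside. Its long -y face looks at the spanner and blocks the clockwise swing.
- spanner: Steel ratchet spanner, stays on the loose bolt and swings level about it. Origin: bolt axis at desk height; x along the handle, z up. Ring 33 mm across, 10 to 21 mm high. Shank 15 mm wide, 7 mm thick, mid height 24.5 mm, from 45 to 160 mm out; then an open jaw 34 mm wide, ending 200 mm out. Clockwise from above it drives the bolt tighter; anticlockwise it clicks back, 24 clicks a turn.
- shank (a point): Point on the middle of the spanner's shank, 140 mm out from the bolt axis, 24.5 mm above the desk. Here the running bolt resists with about 4 N, clicking back with 1 to 2 N. The power block stops the handle clockwise, the foot's post anticlockwise; the free swing is about 70 to 85 degrees, and up to 15 degrees are lost at each reversal.
- bolt_top (a point): Centre of the top of the loose M10 bolt's head. It sinks 1.5 mm a turn; at the start a quarter to a half turn is left (unknown, too little to measure). Fully down it is 17.0 mm above the foot's underside; from there the handle stands firm clockwise wherever in its swing it is (it gives 1 degree for each N m more). Over 7 N m overtightens it.
- mug: Black mug, 84 mm across, 98 mm tall, standing on the desk. Origin: centre of its underside.
- mouse: Black computer mouse 110 x 60 x 36 mm on a grey mat 3 mm thick. Origin: centre of its underside.
- earbud_case: Olive earphone case 62 x 46 x 26 mm on the desk. Origin: centre of its underside.

How it is judged:
At the end, for the whole second after the job is handed in: The bolt is fully home (its head within 0.03 mm, or 7 degrees of turn, of its lowest), the spanner is at rest and released, and the mug, mouse and earphone case are each within 20 mm of where they started (z of bolt_top in the frame of foot below 0.01703 m and angular speed of spanner below 0.05 rad/s and distance of each of mug, mouse, earbud_case from where it was at the start of the episode below 0.02 m); the robot touches nothing.
It fails at once if The bolt is overtightened: strained more than 0.03 mm past home, which takes over 7 N m (50 N at 140 mm out) (z of bolt_top in the frame of foot below 0.01697 m).
It fails at once if The mug, the mouse or the earphone case is tipped over (angle between any of mug, mouse, earbud_case's own z axis and vertical above 0.5 rad).
It also fails if it takes over 58 s, if anything falls off the work surface, if the arm or the gripper's body presses on something with over 40 N, if the wrist force passes 120 N, or if a joint passes its speed limit or range.

ROBOT

A 6-joint arm with a two-finger parallel gripper is mounted at the origin on the work surface. World frame = base frame: x ahead of the robot, y to its left, z up, the work surface at z = 0. Lengths are in m, angles in rad, forces in N, time in s.
With the tool pointing down it reaches from about 0.3 to 0.75 m from the base axis. Payload 8.5 kg.
Tool frame: the origin (TCP) lies on the front face of the gripper's body, between the roots of the fingers; the fingertips stand 64 mm ahead of it and the grasp point (between the pads) lies 45 mm ahead of it (bot.hold_point_z is the distance from the TCP to the grasp point, in m); z points along the fingers, y is the line along which they close (so a half turn about z gives the same grasp; the last joint's range is limited). The gripper opens to 88 mm and grips with 3 to 60 N. Pads are 18 mm wide; open, the fingers measure 123 mm over their backs; the gripper's body (75 mm by 187 mm) begins 45 mm behind the grasp point.
Start: joints at [0.944, 0.381, 1.297, -0, 1.464, -0.215], TCP at [0.22, 0.504, 0.303] pointing down, gripper open.
Joint ranges: [-3.11, 3.11], [-0.89, 2.33], [0.22, 2.48], [-1.42, 4.56], [0.17, 2.85], [-2.88, 2.88]. Speed limits (rad/s): [2.39, 2.39, 3.14, 3.14, 3.14, 3.14].

INTERFACE

Orientations are given as a unit quaternion [x, y, z, w].
In Python, from bench import bot gives the robot as it stands. Calls block until the motion is done:
- bot.reach(position, orientation): joint-space move of the TCP to a pose.
- bot.movel(position, ori=None, speed=0.15, force_limit=None): straight line of the TCP; ori=None keeps the orientation; speed is the mean speed in m/s. With force_limit (N) it stops when the force on the tool has changed by that much, and returns True; else False.
- bot.movej(angles): joint-space move.
- bot.move_gripper(opening, squeeze=None): finger opening in m; squeeze is the grip in N (None keeps the last); returns when the fingers have stopped.
- bot.pause(seconds).
- bot.solve_ik(position, orientation): joint angles nearest the present ones, or None.
- bot.get_state(): the state.
- bot.camera(name): name is "scene" or "side" or "wrist"; returns (picture, depth): 400x640x3 uint8, red, green, blue; 400x640 float32, m along the optical axis (not along the pixel's ray), 0 where there is no reading.
- bot.calibration(name): a dict with "camera_matrix" (3x3 intrinsics, pixels), "rvec" (rotation vector, rad) and "tvec" (3), from world to camera coordinates, as OpenCV has them; the wrist camera has in their place "hand_eye" (4x4, takes a point from camera to tool coordinates, whose origin is the TCP and whose axes are the flange's). Camera axes: x right, y down, z forward; pixel columns grow to the right and rows downward; lengths in m; the calibration is good to about 2 mm. The wrist camera is an equidistant fisheye: a pixel r from the principal point sees the ray r / f radians off the axis. A picture is of the moment at which its call begins: read the wrist's pose just before it. calibration takes no time and is no camera call.
A pose or a line that the arm cannot do raises bot.PlanningError and nothing moves.
- bot.hand_in(): hands the job in; it is judged then, once.
The state is a dict: "time_s": time; "q": joint angles; "dq": joint speeds; "effort": joint torques, N m; "tcp_pos": TCP position; "tool_rot": TCP orientation; "contact_force": force on the tool from outside, world axes, zero at the start; "moment": the same for the moment, N m; "width": finger opening in m; "gripper_force": force on a finger pad.
Only numpy, scipy, OpenCV 4.12 (cv2) and the standard library are available. Lean on these libraries where they do the work, as an engineer would, in place of code of your own. Each camera call takes 0.05 s, during which the arm holds its last target. There are 200 camera calls.

## Working session

There is one attempt and no reset: what is moved stays moved. The work goes in short steps, each a Python script; the robot and the scene stay as the last script left them, time stands still between calls to the robot, and variables do not carry over. Pictures are saved under pics/ and viewed, at most 10 in all, crops included, and the job is handed in when it is done.

```bash
mkdir -p pics; ls; cat > h.py <<'E'
import numpy as np, cv2
from bench import bot
def px2w(name,u,v,depth=None,z=None):
    c=bot.calibration(name);K=np.array(c["camera_matrix"]);R=cv2.Rodrigues(np.array(c["rvec"],float))[0];t=np.array(c["tvec"],float).ravel()
    r=np.linalg.inv(K)@[u,v,1.]
    o=-R.T@t; d=R.T@r
    s=depth if depth is not None else (z-o[2])/d[2]
    return o+s*d
E
python3 - <<'E'
from h import *
for n in("scene","side"):
    p,d=bot.camera(n); cv2.imwrite(f"pics/{n}0.png",p[:,:,::-1]); np.savez(f"{n}0.npz",p=p,d=d)
    c=bot.calibration(n);print(n,c)
print(bot.get_state())
E
```

```text
pics
scene {'camera_matrix': array([[467.67384141,   0.        , 319.63732491],
       [  0.        , 467.67384141, 197.64555579],
       [  0.        ,   0.        ,   1.        ]]), 'rvec': array([ 2.03437469,  1.62423021, -0.5015083 ]), 'tvec': array([-0.0588056 , -0.47450339,  1.43563293])}
side {'camera_matrix': array([[462.50592331,   0.        , 318.64088494],
       [  0.        , 462.50592331, 198.6489805 ],
       [  0.        ,   0.        ,   1.        ]]), 'rvec': array([ 0.97800453, -2.46580856,  1.02058757]), 'tvec': array([0.39933682, 0.37157259, 0.98500693])}
{'time_s': 0.1, 'q': array([ 9.43693804e-01,  3.81135963e-01,  1.29813336e+00,  9.60648573e-06,
        1.46362636e+00, -2.15326085e-01]), 'dq': array([ 0.0005609 , -0.00373173, -0.00364059, -0.00131215, -0.00186348,
       -0.00024381]), 'effort': array([ 4.25674210e-03, -4.38651645e+01, -2.24912971e+01,  7.15009379e-02,
        3.42194794e-02, -8.50144079e-05]), 'tcp_pos': array([0.22004523, 0.5038833 , 0.30221293]), 'tool_rot': array([ 2.04437163e-01,  9.78879473e-01, -5.92613204e-04, -2.70741105e-04]), 'contact_force': array([ 0.17757545,  0.62678314, -0.94718085]), 'moment': array([-0.00974357, -0.01261534, -0.03284142]), 'gripper_force': 0.0, 'width': 0.087867201745692}
```

View pics/scene0.png

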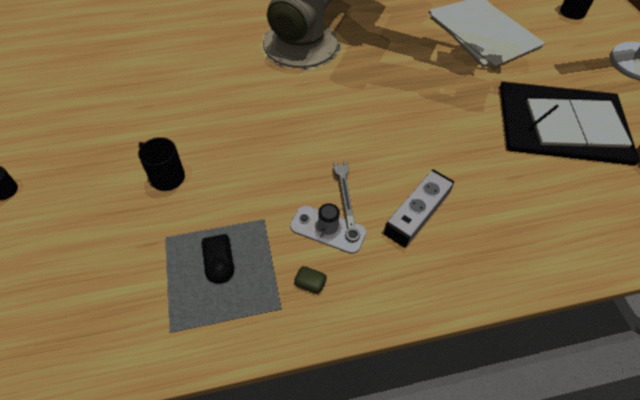

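View pics/side0.png

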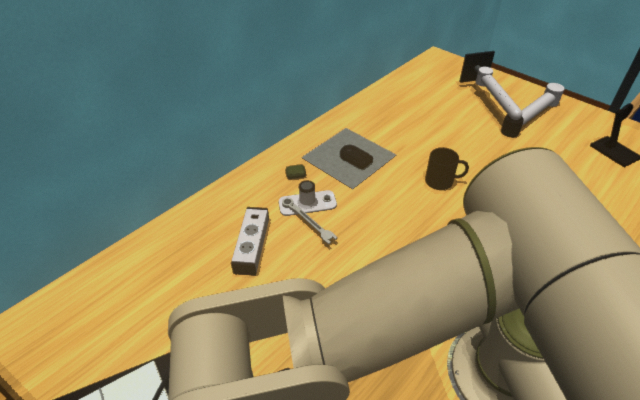

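The scene picture shows the ring at about (353,235), the jaw at (341,168), the post top at (328,212) and the power block around (420,207). The side picture shows the same items. I'll enlarge both views.

```bash
python3 - <<'E'
from h import *
a=np.load("scene0.npz");p=a["p"][140:290,280:480]
cv2.imwrite("pics/scene_crop.png",cv2.resize(p[:,:,::-1],None,fx=4,fy=4,interpolation=cv2.INTER_CUBIC))
a=np.load("side0.npz");p=a["p"][160:280,220:370]
cv2.imwrite("pics/side_crop.png",cv2.resize(p[:,:,::-1],None,fx=5,fy=5,interpolation=cv2.INTER_CUBIC)[:600])
E
```

```text
(no output)
```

View pics/scene_crop.png

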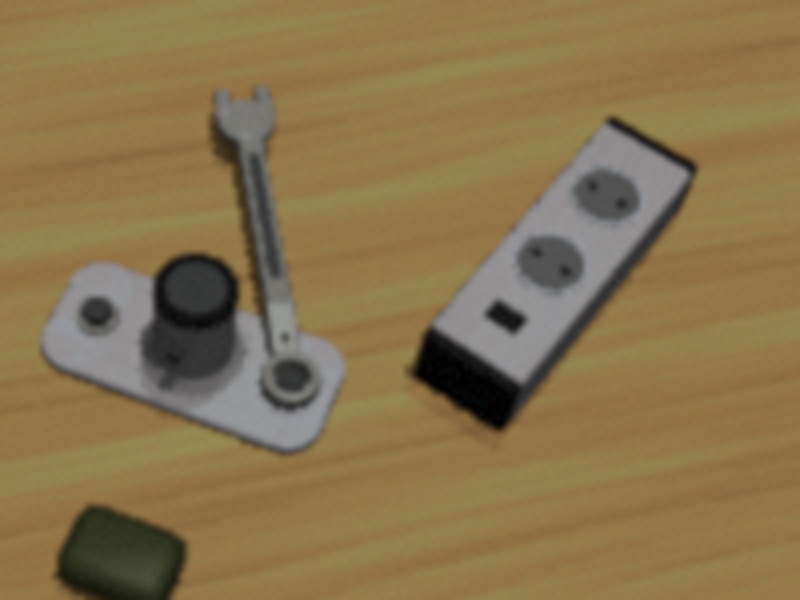

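View pics/side_crop.png

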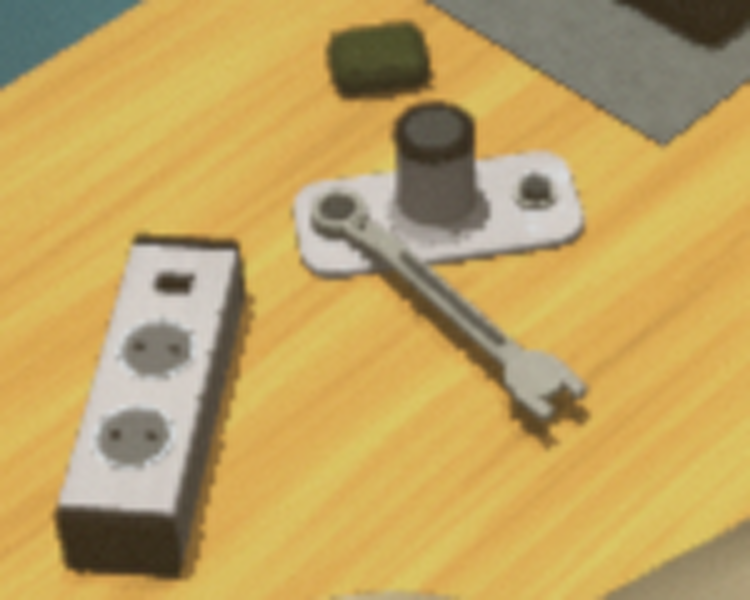

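```bash
python3 - <<'E'
from h import *
P={"ring":((352.5,234.5),(287.2,201.8),.021),"jaw":((341.2,169.5),(328.5,236),.0245),"jawend":((340.5,163),(332.5,241),.0245),"post":((329.2,212.5),(307,185.6),.072),"bolt2":((304.5,218.2),(327.2,197.6),.016),
"bA":((433,170),(232,262),.045),"bB":((453,182.5),(256,262.4),.045),"bC":((388,222),(268,209),.045),"bD":((410,237),(247.4,208),.045)}
for k,(s,i,z) in P.items():
    out=[]
    for n,q in(("scene",s),("side",i)):
        d=np.load(n+"0.npz")["d"][int(round(q[1])),int(round(q[0]))]
        out+=[px2w(n,*q,z=z).round(3)[:2],px2w(n,*q,depth=d).round(3)]
    print(k,*out)
E
```

```text
ring [ 0.706 -0.03 ] [ 0.703 -0.029  0.015] [ 0.7   -0.025] [ 0.704 -0.028  0.016]
jaw [ 0.527 -0.01 ] [ 0.531 -0.011  0.029] [ 0.523 -0.009] [ 0.52  -0.005  0.031]
jawend [ 0.508 -0.006] [0.489 0.    0.   ] [ 0.504 -0.003] [ 0.517 -0.018  0.001]
post [ 0.671 -0.076] [ 0.673 -0.076  0.074] [ 0.667 -0.075] [ 0.665 -0.073  0.074]
bolt2 [ 0.639 -0.123] [ 0.64  -0.123  0.018] [ 0.631 -0.12 ] [ 0.63  -0.119  0.017]
bA [0.591 0.195] [0.59  0.195 0.044] [0.629 0.23 ] [0.63  0.229 0.044]
bB [0.635 0.227] [0.634 0.228 0.043] [0.585 0.19 ] [0.596 0.182 0.027]
bC [0.706 0.047] [0.705 0.048 0.044] [0.7   0.046] [0.735 0.02  0.001]
bD [0.752 0.081] [0.746 0.085 0.034] [0.745 0.082] [0.746 0.081 0.044]
```

The points agree: ring to post measures 59 mm (58 given) and ring to jaw end 198 mm (200 given), with the handle at about 173°. The block face runs at 128° and lies 46 mm from the bolt. I will straddle the shank with the fingers at 140 mm out and swing it between about 124° and 198°.

```bash
cat >> h.py <<'E'
C=np.array([.703,-.0275]); r=.14; Z=.080
def pose(deg,z=Z):
    a=np.radians(deg); p=[*(C+r*np.array([np.cos(a),np.sin(a)])),z]
    return p,[np.cos(a/2),np.sin(a/2),0,0]
def tang():
    s=bot.get_state(); v=s["tcp_pos"][:2]-C; a=np.arctan2(v[1],v[0])%(2*np.pi)
    return np.degrees(a), float(np.dot(s["contact_force"][:2],[-np.sin(a),np.cos(a)])), s
E
python3 - <<'E'
from h import *
for d in (122,150,173,200):
    q=bot.solve_ik(*pose(d)); print(d,None if q is None else np.round(q,2))
bot.move_gripper(.045,squeeze=20)
bot.reach(*pose(173,.18))
print(bot.get_state()["contact_force"])
print(bot.movel(pose(173,.115)[0]))
p,d=bot.camera("wrist"); cv2.imwrite("pics/w1.png",p[:,:,::-1])
print(bot.get_state()["time_s"])
E
```

```text
122 [-0.04  0.75  1.32 -0.    1.07 -0.6 ]
150 [-0.13  0.68  1.48 -0.    0.98 -1.18]
173 [-0.23  0.66  1.54 -0.    0.94 -1.68]
200 [-0.34  0.67  1.5  -0.    0.97 -2.26]
[ 0.27626778 -0.52806011 -0.70115193]
False
3.7583
```

View pics/w1.png

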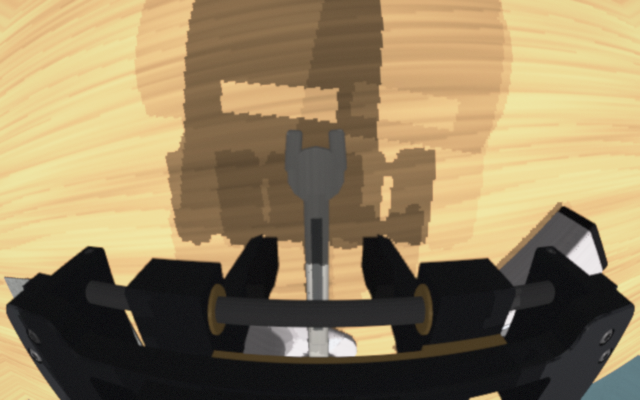

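The wrist view shows the shank (x≈317) centred between the fingertips (277 and 363). I'll descend and start the first stroke.

```bash
cat >> h.py <<'E'
def drive(end=124,step=4,speed=.04,lim=11,stop=15):
    a=tang()[0]
    while a>end+.5:
        a=max(a-step,end); hit=bot.movel(*pose(a),speed=speed,force_limit=lim)
        m,f,s=tang(); print(f"{m:.1f}:{f:.1f}{'*' if hit else ''}",end=" ")
        if hit or f>stop: print("t",s["time_s"]); return True
    print("t",s["time_s"]); return False
def back(end=198,step=12,speed=.08,lim=12):
    a=tang()[0]
    while a<end-.5:
        a=min(a+step,end); hit=bot.movel(*pose(a),speed=speed,force_limit=lim)
        m,f,s=tang(); print(f"{m:.1f}:{f:.1f}{'*' if hit else ''}",end=" ")
        if hit: break
    print("t",s["time_s"])
E
python3 - <<'E'
from h import *
print(bot.movel(pose(173)[0],speed=.08,force_limit=8)); print(bot.get_state()["tcp_pos"])
bot.move_gripper(.020); print(tang()[:2],bot.get_state()["width"])
print(drive())
E
```

```text
False
[ 0.56422473 -0.01049765  0.08023714]
(np.float64(172.99956591277905), 0.4157355732317065) 0.02005171781040783
169.1:3.2 165.1:3.3 161.1:2.8 157.1:3.6 153.1:2.8 149.1:3.2 145.1:3.1 141.1:2.9 137.1:4.2 133.1:4.2 129.1:3.7 125.1:2.6 124.1:4.0 t 9.8333
False
```

Free running at about 3–4 N, so now back and a second stroke.

```bash
python3 - <<'E'
from h import *
back(); print(drive())
E
```

```text
135.9:-0.2 147.9:0.8 159.9:0.2 171.9:0.7 183.9:-0.5 195.9:0.3 197.8:-0.0 t 13.1833
193.7:-0.8 189.9:0.7 185.9:-0.4 182.0:2.5 177.9:3.7 173.9:3.5 169.9:3.1 165.9:2.6 161.9:3.6 157.9:2.6 153.9:3.0 149.9:4.0 145.9:3.7 141.9:3.5 137.9:2.5 133.9:3.0 129.9:3.8 125.9:2.9 124.1:3.2 t 20.5083
False
```

```bash
python3 - <<'E'
from h import *
back(); print(drive())
E
```

```text
135.9:-0.5 147.9:0.6 159.9:-0.4 171.9:0.4 183.9:-0.0 195.9:-1.0 197.8:0.1 t 23.8583
193.7:1.0 189.9:-0.4 185.9:-0.1 182.0:3.0 177.9:2.7 173.9:3.0 169.9:3.9 165.9:2.8 161.9:2.5 157.9:2.9 153.9:2.8 149.9:3.5 145.9:2.8 141.9:2.8 138.0:4.5 134.4:11.3 131.0:18.7 t 30.5333
True
```

```bash
python3 - <<'E'
from h import *
bot.pause(.3)
m,f,s=tang(); print(m,f,s["width"],s["gripper_force"],s["contact_force"],s["moment"])
for a in (m-1.0,m-1.8):
    print(bot.movel(*pose(a),speed=.02,force_limit=8)); bot.pause(.2); m2,f,s=tang(); print(m2,f,s["width"],s["contact_force"])
    if f>24: break
p,d=bot.camera("wrist"); cv2.imwrite("pics/w2.png",p[:,:,::-1])
p,d=bot.camera("scene"); cv2.imwrite("pics/s2.png",cv2.resize(p[140:290,280:480,::-1],None,fx=4,fy=4,interpolation=cv2.INTER_CUBIC))
E
```

```text
131.00182499785015 18.387672217084475 0.020082200444884055 9.206962287425995 [-10.49916232 -15.94931152   6.03034689] [-2.62628163  1.65159984  0.08757003]
False
131.1810983761436 18.1886388296948 0.019998232975225405 [-10.06908285 -16.11430617   7.05481671]
False
130.49416696354092 19.400860895406073 0.019957814271539046 [-10.39388218 -17.7042249    7.08896511]
```

View pics/w2.png

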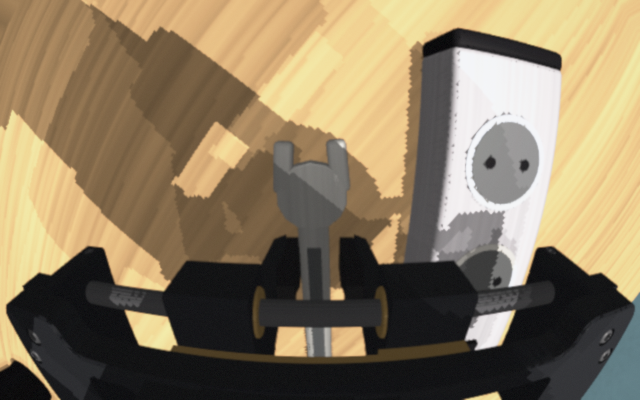

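Force has risen to 19 N at 130°, clear of the block: on the earlier strokes the handle passed freely to 124°. I'll make one firm confirming push to at most about 24 N, then release.

```bash
python3 - <<'E'
from h import *
c=128.8; f=19
while f<23 and c>126:
    c-=.7; bot.movel(*pose(c),speed=.02,force_limit=6); bot.pause(.1); m,f,s=tang(); print(c,m,f)
a=m
for k in range(8):   # unload until force gone
    a+=1; bot.movel(*pose(a),speed=.04); m,f,s=tang(); print(round(m,1),round(f,1),end=" ")
    if f<1: break
bot.move_gripper(.035)
print(bot.movel([*s["tcp_pos"][:2],.2],speed=.1))
bot.pause(.3); p,d=bot.camera("scene"); cv2.imwrite("pics/s3.png",p[:,:,::-1])
s=bot.get_state(); print(s["time_s"],s["contact_force"])
E
```

```text
128.10000000000002 129.5358490107348 22.492603500854795
127.40000000000002 128.94362894513588 22.55261630868783
126.70000000000002 128.33682601572576 25.26502253167539
130.6 17.8 131.4 16.0 132.3 13.8 133.1 12.2 134.0 10.6 134.9 8.4 135.8 7.7 136.6 5.0 False
37.0917 [ 0.01472391 -0.44791572 -0.17251197]
```

View pics/s3.png

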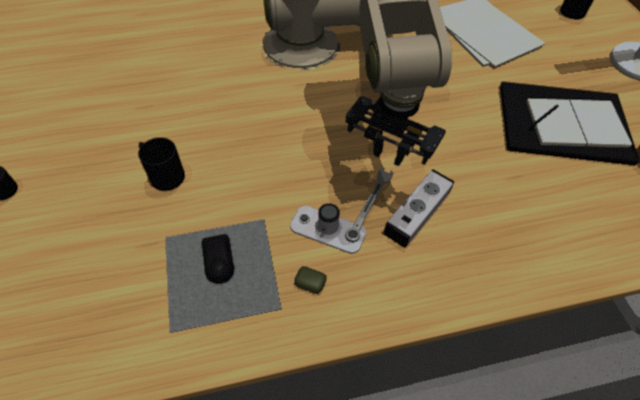

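The force fell back elastically as it had risen, so the bolt is home. The mug, mouse and earphone case have not moved, and the gripper is clear of everything.

```bash
python3 -c "
from bench import bot
print(bot.hand_in())"
```

```text
the job is handed in; nothing more can be done
None
```

The bolt went tight on the third stroke and stood firm under a push of about 25 N; the spanner is released, the mug, mouse and earphone case look unmoved in the last picture, and the job was handed in at about 37 s (no verdict was returned).

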